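# Throw the glue-up clamp with the extension bar

### The job

The two gilded halves of a lacquer panel lie in the gluing fixture with the seam still open. Take the yellow extension bar from its wooden rest, slip it fully home on the stub of the red clamp handle, and throw the clamp clockwise past its dead point with the bar until it locks and the panel halves are pressed together; feel your way and do not force the bar or strain the handle against its stop, and do not move the handle by hand. Then draw the bar off, lay it back in its rest, and leave everything else on the bench alone.

Things in the scene. Friction and masses are not known exactly. Their poses are not given: they have to be found in the camera images.
- fixture: gluing fixture, fixed to the bench: plywood board 15 mm thick, x = -90 to 90 mm, y = -50 to 310 mm. Origin on the bench under the clamp's pivot; +z up; +y is the way the jaw pushes, to the wooden fence, face at y = 258 mm. Nothing on it is higher than 90 mm
- handle (a joint): angle of the red handle about its upright pivot, rad: 0 = open (at the start), grows clockwise seen from above. A spring toggle resists with up to about 1.1 N m and throws the handle back open if let go before the dead point, which is set differently each time, between 0.65 and 1.15; past it the handle pulls itself 0.1 further to a solid stop and stays locked
- pivot (a point): point on the handle's pivot axis, 75 mm above the bench, at the height of the stub's axis. x axis: out along the stub (turns with the handle); z up. When open the stub points along 285 degrees in the fixture's x-y plane (0 = +x, 90 = +y), when locked along 213 to 242 degrees
- collar (a point): centre of the face of the steel collar (diameter 28 mm) on the handle, 60 mm from the pivot; here the bar's mouth comes to rest. Axes as pivot
- stub_tip (a point): free end of the round steel stub, 115 mm from the pivot. The stub is 14 mm thick from the collar out, and its last 12 mm taper to 7 mm. Axes as pivot
- bar: yellow square steel bar, 200 x 24 x 24 mm, about 0.3 kg, black rubber band round its middle 60 mm (grip here, 24 mm wide), black cap on its closed end. Origin at the centre of the bar; +x along it to the open mouth, z up. From the mouth a square bore 16.5 mm wide runs 70 mm deep; it slides on the stub with 1.2 mm play each side
- bar_mouth (a point): centre of the bar's open end, 100 mm along +x from the bar's centre
- rest: fixed wooden rest of the bar, base 180 x 70 x 10 mm, origin at the centre of its underside, x along the bar, z up. Two cradles at x = +-70 mm (22 mm long) carry the bar, its centre 42 mm above the bench, between cheeks 36 mm apart that rise to 39 mm; at the start its mouth points to +x. The middle is open for fingers, down to 10 mm
- panel_far: black panel half with gold edge, 110 x 50 x 16 mm, origin at the centre of its underside, lying on the bed 35 mm above the bench, near the fence. Pressed home, its centre is at fixture y = 233 mm
- panel_near: the other half, the same, between the jaw and panel_far; 3 to 6 mm of seam is open at the start. Pressed home, its centre is at fixture y = 183 mm
- bowl_black: black bowl, 110 mm wide, 50 mm high; leave alone
- bowl_red: red bowl, 100 mm wide, 45 mm high; leave alone
- bowl_brown: brown bowl, 120 mm wide, 50 mm high; leave alone
- glue_jar: white jar with green cap, 52 mm wide, 75 mm high; leave alone
- tin_lid: gold disc, 110 mm wide, 12 mm high; leave alone
- glue_tube: white flat tube, 120 x 34 x 18 mm; leave alone
- brush_cup: white cup with brushes, 65 mm wide, 190 mm high; leave alone
There are look-alikes about, which are no part of the job. Of the things shaped like the rest, the wooden one is meant. What is shaped like the panel_far but pink or purple is not meant.

How it is judged:
On the way, in this order (a step that is already met when the one before it is completed fails the run):
1. the bar sits fully home on the stub of the open handle: its mouth within 5 mm of the collar (x of bar_mouth in the frame of pivot below 0.065 m and y of bar_mouth in the frame of pivot between -0.006 and 0.006 m and z of bar_mouth in the frame of pivot between -0.006 and 0.006 m and value of joint handle below 0.3 rad), for 0.2 s.
2. the handle is swung over beyond 0.6 rad with the bar still on the stub by 25 mm or more (value of joint handle above 0.6 rad and x of bar_mouth in the frame of pivot below 0.09 m and y of bar_mouth in the frame of pivot between -0.006 and 0.006 m and z of bar_mouth in the frame of pivot between -0.006 and 0.006 m), for 0.2 s.
At the end, for the whole second after the job is handed in: the clamp stays locked (handle beyond 0.7 rad); both panel halves within 2.5 mm of pressed home against the fence; the bar lies still and flat in its rest, either way round, its centre within 30 mm along, 12 mm across and 4 mm in height of its place (value of joint handle above 0.7 rad and y of panel_near in the frame of fixture above 0.1805 m and y of panel_far in the frame of fixture above 0.2305 m and x of bar in the frame of rest between -0.03 and 0.03 m and y of bar in the frame of rest between -0.012 and 0.012 m and height (world z) of bar between 0.038 and 0.046 m and angle between the z axis of bar and the z axis of rest, either way round below 0.08 rad and linear speed of bar below 0.02 m/s); the robot touches nothing.
It fails at once if the handle is strained: more than 45 N between bar and handle (contact force between bar and fixture above 45 N).
It fails at once if the handle is moved by hand: more than 3 N between the robot and the clamp or fixture (contact force between any of the fingers, the arm and fixture above 3 N).
It fails at once if a panel half is touched by the robot or the bar (contact force between any of the fingers, the arm, bar and panel_far above 1 N or contact force between any of the fingers, the arm, bar and panel_near above 1 N).
It fails at once if something else on the bench is moved by more than 30 mm (distance of any of bowl_black, bowl_red, bowl_brown, glue_jar, tin_lid, glue_tube, brush_cup from where it was at the start of the episode above 0.03 m).
It also fails if it takes over 64 s, if anything falls off the work surface, if the arm or the gripper's body presses on something with over 40 N, if the wrist force passes 120 N, or if a joint passes its speed limit or range.

### The arm

A 6-joint arm with a two-finger parallel gripper is mounted at the origin on the work surface. World frame = base frame: x ahead of the robot, y to its left, z up, the work surface at z = 0. Lengths are in m, angles in rad, forces in N, time in s.
With the tool pointing down it reaches from about 0.35 to 0.775 m from the base axis. Payload 5.5 kg.
Tool frame: the origin (TCP) lies at the very end of the fingers, on their centre line; the grasp point (between the pads) lies 19 mm behind it (arm.grip_point_offset is the distance from the TCP to the grasp point, in m); z points along the fingers, y is the line along which they close (so a half turn about z gives the same grasp; the last joint's range is limited). The gripper opens to 85 mm and grips with 20 to 120 N. Pads are 22 mm wide; open, the fingers measure 114 mm over their backs; the gripper's body (76 mm by 85 mm) begins 54 mm behind the grasp point. The pads swing forward as they close: fully open they stand 13 mm farther back than shut.
Start: joints at [-1.306, 0.313, 0.046, 1.304, 0, 1.431], TCP at [0.226, -0.529, 0.195] pointing down, gripper open.
Joint ranges: [-2.76, 2.76], [-0.86, 1.69], [-1.03, 1.26], [-2.2, 2.34], [-1.47, 1.5], [-3.14, 3.14]. Speed limits (rad/s): [2.57, 2.57, 3.14, 3.14, 3.14, 3.14].

### API

Orientations are given as a unit quaternion [x, y, z, w].
In Python, from bench import telemetry, snapshot, job, arm gives the robot as it stands.
- The arm moves only by the tool carry_out, never from a script. Its argument "increments" is a list of rows, each a list of 7 numbers: the closure, from -1 (fully open) to 1 (shut), so that 0 is half open, then the shift along the world's x, y, z in m, then the turn, a rotation vector about the world's x, y, z in degrees. In form: [[jaw, tx, ty, tz, rx, ry, rz], ...]. A call has 1 to 8 rows; each row shifts and turns the commanded pose from where the row before left it; what a row does not reach is not made up. A row lasts 1/8 s, in which the tool goes at most 62.5 mm and 10.7 degrees, less where a joint would pass 70% of its speed; a pose out of reach is approached as far as the arm can. A call is refused whole if a number of a shift passes 0.0625 or a number of a turn 10.7, either way. A call with a gripper value outside its range is refused whole. The fingers move at their own pace and stop on an object; "newtons" is the grip in N (left out, the last holds). Time passes only in rows, so rows that do not move let the fingers close. It gives the time, the measured TCP pose, the force, the opening and the grip force at its end, in the units of the state.
- telemetry.observe(): the state, without advancing time (a new reading comes with each control period).
- snapshot(name): name is "scene" or "side" or "wrist"; returns a dict with "img" (384x512x3 uint8, red, green, blue), "range_z" (384x512 float32, m along the optical axis (not along the pixel's ray), 0 where there is no reading), "intrinsics" (3x3 intrinsics, pixels), "dist_coeffs" ([k1, k2, p1, p2, k3] as OpenCV has them; the pictures are not rectified), "R" (3x3) and "t" (3): a world point X has camera coordinates R X + t. Camera axes: x right, y down, z forward; pixel columns grow to the right and rows downward; lengths in m; the calibration is good to about 2 mm. A picture is of the moment at which its call begins.
- job.finish_job(): hands the job in; it is judged then, once.
The state is a dict: "time_s": time; "joints": joint angles; "joint_velocities": joint speeds; "joint_efforts": joint torques, N m; "tool_pos": TCP position; "tool_rot": TCP orientation; "ft_force": force on the tool from outside, world axes, zero at the start; "torque": the same for the moment, N m; "opening": finger opening in m; "grip_force": force on a finger pad.
Only numpy, scipy, OpenCV 4.12 (cv2) and the standard library are available. Lean on these libraries where they do the work, as an engineer would, in place of code of your own. Each camera call takes 0.05 s, during which the arm holds its last target. There are 200 camera calls.

## Working session

There is one attempt and no reset: what is moved stays moved. The work goes in short steps, Python scripts to look and compute and a tool call to move; the robot and the scene stay as the last step left them, time stands still between calls to the robot, and variables do not carry over. Pictures are saved under pics/ and viewed, at most 10 in all, crops included, and the job is handed in when it is done.

Besides the shell and the picture viewer there is one more tool, called after "Request:" as name(argument=value, ...), one argument or row to a line, values as JSON. carry_out: Moves the arm, as the interface text tells. Its arguments: {"type":"object","properties":{"increments":{"type":"array"},"newtons":{"type":"number"}},"required":["increments"]}

```bash
mkdir -p pics; ls
cat > h.py <<'E'
import numpy as np, cv2
from bench import telemetry, snapshot, job, arm
def pts(s):
    """world point per pixel from range image"""
    h,w=s["range_z"].shape
    u,v=np.meshgrid(np.arange(w),np.arange(h))
    n=cv2.undistortPoints(np.stack([u,v],-1).reshape(-1,1,2).astype(np.float64),np.array(s["intrinsics"],float),np.array(s["dist_coeffs"],float)).reshape(h,w,2)
    z=s["range_z"].astype(float)[...,None]
    c=np.concatenate([n*z,z],-1)
    return (c-np.array(s["t"]))@np.array(s["R"])
def save(s,name,crop=None,scale=1):
    i=s["img"][...,::-1]
    if crop: i=i[crop[1]:crop[3],crop[0]:crop[2]]
    cv2.imwrite("pics/"+name,cv2.resize(i,None,fx=scale,fy=scale,interpolation=cv2.INTER_CUBIC))
E
python3 - <<'E'
from h import *
for n in ["scene","side"]:
    s=snapshot(n); save(s,n+"0.png",scale=1.5); np.save(n+"0.npy",pts(s)); np.save(n+"0i.npy",s["img"])
    print(n,np.array(s["R"]).round(2).tolist(),np.array(s["t"]).round(2), (s["range_z"]==0).mean())
E
```

```text
pics
scene [[0.06, 1.0, 0.0], [0.8, -0.05, -0.6], [-0.6, 0.04, -0.8]] [-0.04 -0.38  1.43] 0.004069010416666667
side [[-0.84, -0.55, 0.02], [-0.31, 0.45, -0.84], [0.45, -0.71, -0.54]] [0.45 0.23 1.33] 0.004140218098958333
```

View pics/scene0.png

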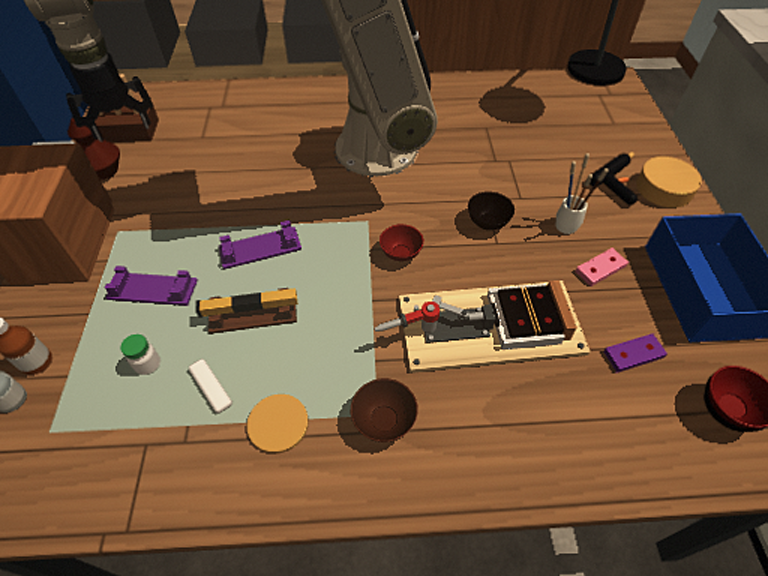

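View pics/side0.png

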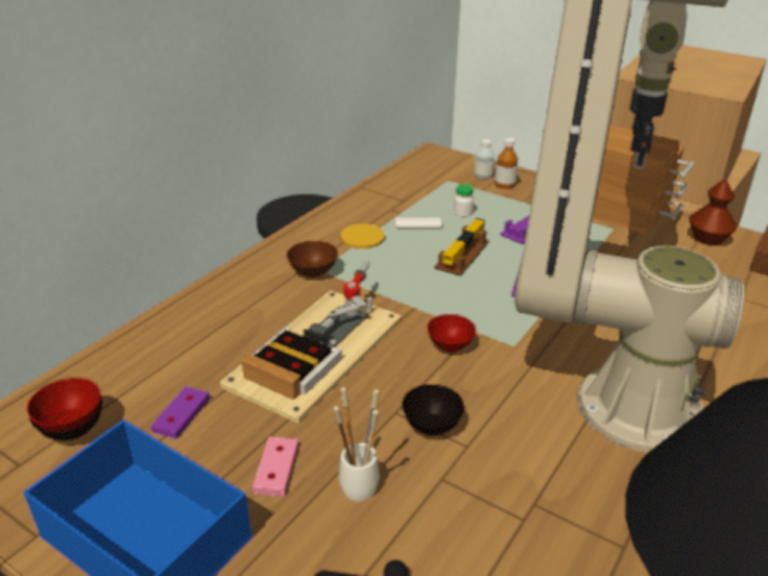

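Both views show the same layout (coordinates are in the 1.5x scene picture).
- **Things shaped like the rest:** wooden at (250,315), purple at (260,245) and (150,287). I choose the wooden one, which has the bar on it.
- **Yellow things:** bar at (247,302), tin lid at (277,422), yellow pot at (670,180). I choose the bar.
- **Panel-like things:** black with gold at (530,310), pink at (602,265), purple at (635,352). I choose the black one.
- **Handle:** red hub at (430,310), stub tip at about (378,328).

Next I'll measure and take a close crop.

Run:
```python
from h import *
I=np.load("scene0i.npy");P=np.load("scene0.npy")
c=np.hstack([cv2.resize(I[180:230,120:210],None,fx=4.4,fy=4.4,interpolation=cv2.INTER_CUBIC),cv2.resize(I[190:240,230:320],None,fx=4.4,fy=4.4,interpolation=cv2.INTER_CUBIC)])
cv2.imwrite("pics/c0.png",c[...,::-1])
def rect(m,n):
    m=m.astype(np.uint8); k,l,st,ce=cv2.connectedComponentsWithStats(m)
    j=1+st[1:,4].argmax(); mm=l==j; p=P[mm]
    r=cv2.minAreaRect((p[:,:2]*1000).astype(np.float32)); print(n,st[j],"med",np.median(p,0).round(4),"rect mm",np.round(r[0],1),np.round(r[1],1),round(r[2],1)); return p,mm
hsv=cv2.cvtColor(I,cv2.COLOR_RGB2HSV); H,S,V=[hsv[...,i] for i in range(3)]
X,Y,Z=[P[...,i] for i in range(3)]
reg=np.zeros(H.shape,bool); reg[180:230,120:210]=1
top=reg&(Z>0.047)&(Z<0.062)
p,_=rect(top,"bar top"); print(np.percentile(p[:,2],[5,50,95]))
rest=reg&(Z>0.006)&(Z<0.062); p,_=rect(rest,"rest+bar")
reg2=np.zeros(H.shape,bool); reg2[185:255,260:400]=1
p,_=rect(reg2&(Z>0.008)&(Z<0.022),"board"); p,_=rect(reg2&(Z>0.006),"board all")
hub=np.zeros(H.shape,bool);hub[195:220,270:300]=1
p,mm=rect(hub&(S>150)&((H<8)|(H>172))&(Z>0.05),"red"); print(np.percentile(p,[5,50,95],axis=0).round(4)); v,u=np.nonzero(mm);print(u.min(),u.max(),v.min(),v.max())
st=np.zeros(H.shape,bool);st[205:228,245:285]=1
p,mm=rect(st&(Z>0.06)&(Z<.1),"stub"); 
for q in p[np.argsort(p[:,1])][::6]: print(q.round(4))
```

```text
bar top [130 192  68  17 521] med [ 0.5305 -0.2884  0.0535] rect mm [ 529.2 -285.8] [ 28.8 200. ] 6.0
[0.04915033 0.05353939 0.05610157]
rest+bar [ 130  192   68   30 1403] med [ 0.5395 -0.2841  0.0373] rect mm [ 532.6 -285.4] [ 68.7 200.2] 6.0
board [ 269  187  125   61 2466] med [0.646  0.1538 0.0147] rect mm [591.5 210.8] [181.  361.6] 3.7
board all [ 260  187  134   61 5963] med [0.6107 0.2018 0.0207] rect mm [827.8 186.3] [394.8 700. ] 86.3
red [270 201  23  15 191] med [0.6056 0.07   0.0818] rect mm [864.9   3.8] [ 62.6 600. ] 77.0
[[0.5828 0.0366 0.067 ]
 [0.6056 0.07   0.0818]
 [0.6142 0.0936 0.0862]]
270 292 201 215
stub [250 205  35  16 231] med [0.6139 0.0304 0.0803] rect mm [613.1  23.1] [ 25.4 105.7] 11.6
[ 0.6314 -0.0271  0.0743]
[ 0.6242 -0.0238  0.0785]
[ 0.6313 -0.0185  0.0787]
[ 0.6301 -0.0156  0.0817]
[ 0.6274 -0.0126  0.0825]
[ 0.6238 -0.0096  0.0819]
[ 0.6199 -0.0065  0.0808]
[ 0.616  -0.0035  0.0797]
[0.6269 0.0016 0.0751]
[0.6249 0.0046 0.0718]
[0.6211 0.0077 0.0761]
[0.6222 0.0105 0.0722]
[0.6178 0.0136 0.081 ]
[0.6147 0.0166 0.0811]
[0.6101 0.0198 0.0792]
[0.6178 0.0221 0.0802]
[0.6168 0.0249 0.0887]
[0.6174 0.0253 0.0688]
[0.624  0.0275 0.0736]
[0.6243 0.0304 0.0738]
[0.6058 0.0316 0.082 ]
[0.6148 0.0338 0.0797]
[0.6153 0.0366 0.0803]
[0.6147 0.0396 0.079 ]
[0.6022 0.0406 0.081 ]
[0.6036 0.0433 0.0828]
[0.6141 0.0456 0.0725]
[0.6111 0.0488 0.0729]
[0.6113 0.0514 0.0781]
[0.6104 0.0542 0.0816]
[0.5977 0.0553 0.0833]
[0.6004 0.058  0.082 ]
[0.6   0.061 0.081]
[0.599  0.0638 0.0844]
[0.6056 0.0664 0.0786]
[0.5954 0.0671 0.084 ]
[0.6068 0.0697 0.0696]
[0.6098 0.0717 0.0792]
[0.599  0.0726 0.0837]
```

View pics/c0.png

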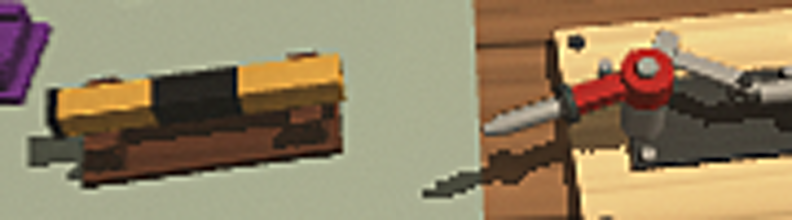

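The crop shows the black cap at the left end of the bar (55,110) and the open mouth at the right (342,80), facing the stub, whose tip is at (487,130). The wooden rest is under the bar.

Run:
```python
from h import *
from scipy.spatial.transform import Rotation as R
o=telemetry.observe(); print(o); m=R.from_quat(o["tool_rot"]).as_matrix(); print(m.round(3), arm.grip_point_offset,[a for a in dir(arm) if a[0]!='_'])
P=np.load("scene0.npy")
for n,(u,v) in dict(bowl_red=(401,243),bowl_brown=(384,408),bowl_black=(491,210),jar=(140,355)).items(): print(n,P[int(v/1.5),int(u/1.5)].round(3))
```

```text
{'time_s': 0.1, 'joints': array([-1.30557550e+00,  3.13930201e-01,  4.51174816e-02,  1.30360774e+00,
        4.17321960e-05,  1.43122491e+00]), 'joint_velocities': array([-0.00087078, -0.00136548,  0.00386741, -0.00036256, -0.00020887,
        0.00018501]), 'joint_efforts': array([ 1.83754586e-03, -4.81727135e+01,  2.99242687e+01,  1.26993665e-02,
       -1.23864461e-04, -2.28725817e-06]), 'tool_pos': array([ 0.22633738, -0.52803346,  0.19460548]), 'tool_rot': array([ 9.79587409e-01,  2.01017035e-01, -3.01594689e-05, -8.11776289e-04]), 'ft_force': array([0.40415467, 0.6043612 , 0.15213969]), 'torque': array([-0.03421334, -0.01964092, -0.04966261]), 'grip_force': 0.0, 'opening': 0.08543015869313712}
[[ 0.919  0.394 -0.   ]
 [ 0.394 -0.919  0.002]
 [ 0.    -0.002 -1.   ]] 0.0187 ['MotionError', 'grip_point_offset']
bowl_red [0.357 0.043 0.009]
bowl_brown [ 0.759 -0.017  0.006]
bowl_black [0.266 0.268 0.013]
jar [ 0.655 -0.464  0.069]
```

Request:
carry_out(
  increments=[
    [-0.2,0.05,0.04,0.02,0,0,0],
    [-0.2,0.05,0.04,0.02,0,0,0],
    [-0.2,0.05,0.04,0,0,0,0],
    [-0.2,0.05,0.04,0,0,0,0],
    [-0.2,0.05,0.04,0,0,0,0],
    [-0.2,0.03,0.033,0,0,0,0],
    [-0.2,0,0,0,0,0,0],
  ],
  newtons=60,
)

```text
time_s: 0.98
tool_pos: [0.4977, -0.3011, 0.232]
tool_rot: [0.979, 0.204, -0.0, -0.001]
ft_force: [-0.3, -0.2, -0.2]
opening: 0.0514
grip_force: 0.0
```

Run:
```python
from h import *
from scipy.spatial.transform import Rotation as R
s=snapshot("wrist"); P=pts(s); save(s,"w1.png",scale=1.5); np.save("w1.npy",P);np.save("w1i.npy",s["img"])
o=telemetry.observe(); print(o["tool_pos"],R.from_quat(o["tool_rot"]).as_matrix().round(3).tolist(),o["joints"],o["opening"])
print(s["R"],s["t"])
```

```text
[ 0.49662576 -0.30255985  0.23210971] [[0.918, 0.397, -0.001], [0.397, -0.918, 0.0], [-0.001, -0.001, -1.0]] [-6.84953684e-01  3.20995673e-01  1.46092505e-01  1.39693966e+00
 -3.95949564e-04  2.04870342e+00] 0.051219059500338275
[[ 0.39837349 -0.91721924 -0.00272602]
 [-0.87295419 -0.38005679  0.30579049]
 [-0.28151296 -0.11943914 -0.95209492]] [-0.47341982  0.26837545  0.5198865 ]
```

View pics/w1.png

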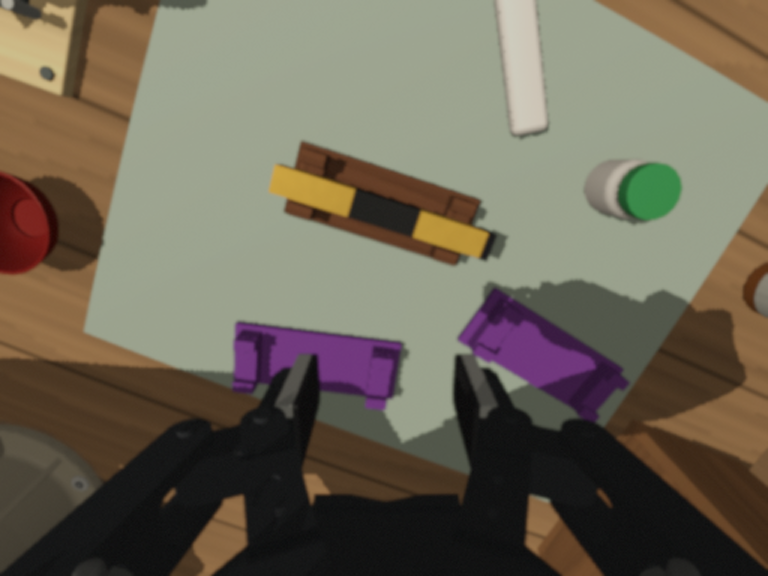

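The wrist view shows the bar from mouth (272,180) to cap (492,245), with its band at (385,213), in the wooden rest. The look-alike purple rests are at (318,358) and (545,352). The stub lies just outside the top left.

Run:
```python
from h import *
P=np.load("w1.npy");I=np.load("w1i.npy")
hsv=cv2.cvtColor(I,cv2.COLOR_RGB2HSV); reg=np.zeros(I.shape[:2],bool); reg[90:180,175:340]=1
Z=P[...,2]
for n,m in dict(bar=reg&(Z>.049)&(Z<.06),yellow=reg&(hsv[...,0]>15)&(hsv[...,0]<32)&(hsv[...,1]>140)&(Z>.045), band=reg&(hsv[...,2]<60)&(Z>.049), rest=reg&(Z>.006)).items():
    m=cv2.morphologyEx(m.astype(np.uint8),cv2.MORPH_OPEN,np.ones((2,2)));k,l,st,_=cv2.connectedComponentsWithStats(m);j=1+st[1:,4].argmax();p=P[l==j]
    r=cv2.minAreaRect((p[:,:2]*1000).astype(np.float32)); print(n,st[j],np.round(r[0],1),np.round(r[1],1),round(r[2],2),np.median(p[:,2]))
    if n=="bar": d=np.linalg.svd(p[:,:2]-p[:,:2].mean(0))[2][0]; print(np.degrees(np.arctan2(d[1],d[0])),p.mean(0))
```

```text
bar [ 180  110  152   65 2967] [ 538.7 -287.8] [ 64.2 229. ] 5.56 0.05532178708573137
-84.4478826555093 [ 0.52739013 -0.28421964  0.055224  ]
yellow [ 181  111   58   35 1091] [ 524.1 -236.9] [51.3 99.6] 26.43 0.055214092624035586
band [235 128  46  30 826] [ 530.5 -283.6] [63.5 51.8] 58.44 0.0556643764162449
rest [ 180   94  152   85 6693] [ 531.1 -288.4] [ 79.6 229.1] 5.87 0.04005495678134026
```

Request:
carry_out(
  increments=[
    [-0.2,0.01,0.01,0,0,0,10.5],
    [-0.2,0.01,0.006,0,0,0,10.5],
    [-0.2,0.01,0,0,0,0,10.5],
    [-0.2,0,0,0,0,0,10.5],
    [-0.2,0,0,0,0,0,10.5],
    [-0.2,0,0,0,0,0,10.5],
    [-0.2,0,0,0,0,0,9.6],
    [-0.2,0,0,0,0,0,0],
  ],
)

```text
time_s: 2.02
tool_pos: [0.525, -0.2892, 0.2325]
tool_rot: [0.672, 0.741, -0.0, -0.0]
ft_force: [-0.3, -1.1, -0.0]
opening: 0.0508
grip_force: 0.0
```

Request:
carry_out(
  increments=[
    [-0.2,0.0024,0.0046,-0.05,0,0,0],
    [-0.2,0,0,-0.05,0,0,0],
    [-0.2,0,0,-0.05,0,0,0],
    [-0.2,0,0,-0.03,0,0,0],
    [-0.2,0,0,-0.0265,0,0,0],
    [-0.2,0,0,0,0,0,0],
    [-0.2,0,0,0,0,0,0],
  ],
)

```text
time_s: 2.9
tool_pos: [0.5287, -0.2842, 0.0272]
tool_rot: [0.671, 0.741, 0.0, 0.001]
ft_force: [0.4, -0.5, 0.4]
opening: 0.0514
grip_force: 0.0
```

Request:
carry_out(
  increments=[
    [1,0,0,0,0,0,0],
    [1,0,0,0,0,0,0],
    [1,0,0,0,0,0,0],
    [1,0,0,0,0,0,0],
  ],
  newtons=60,
)

```text
time_s: 3.4
tool_pos: [0.5286, -0.2833, 0.0264]
tool_rot: [0.67, 0.742, 0.0, 0.0]
ft_force: [-0.0, -0.4, 0.4]
opening: -0.0
grip_force: 0.0
```

Run:
```python
from h import *
s=snapshot("scene"); w=snapshot("wrist")
a=cv2.resize(s["img"][160:240,100:220],(600,400)); b=cv2.resize(w["img"],(0,0),fx=.39,fy=.39); b=cv2.copyMakeBorder(b,0,400-b.shape[0],0,0,cv2.BORDER_CONSTANT)
cv2.imwrite("pics/g1.png",np.hstack([a,b])[...,::-1]); print(telemetry.observe())
```

```text
{'time_s': 3.5, 'joints': array([-6.25905601e-01,  4.59341253e-01, -1.67326317e-01,  9.44032794e-01,
        4.01283738e-05,  8.43789241e-01]), 'joint_velocities': array([-0.00205717, -0.00027083, -0.00045776, -0.00128842,  0.00141296,
        0.00142505]), 'joint_efforts': array([-2.17642752e-03, -5.27883625e+01,  2.66119909e+01, -8.78026240e-04,
       -2.74410631e-04,  6.80732883e-04]), 'tool_pos': array([ 0.52845202, -0.28326875,  0.02623921]), 'tool_rot': array([6.70473958e-01, 7.41933062e-01, 2.51620886e-05, 4.55154499e-05]), 'ft_force': array([-0.42821359, -0.37340649, -1.16160521]), 'torque': array([0.03142783, 0.02208376, 0.02256849]), 'grip_force': 0.0, 'opening': -0.00011117472640790162}
```

View pics/g1.png

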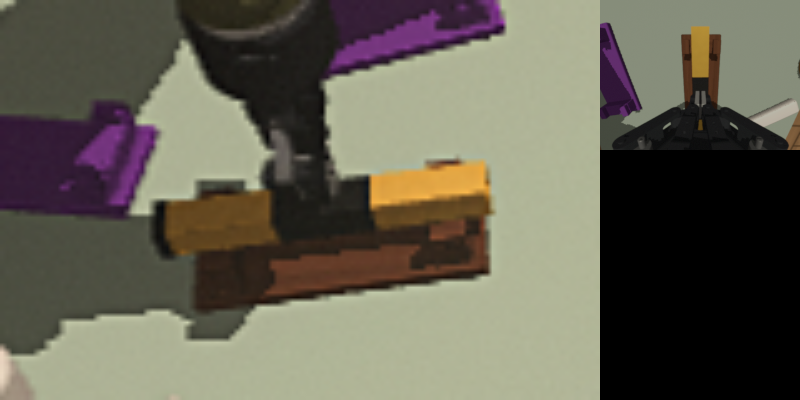

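The scene crop shows the gripper on the black band (310,205). The bar hasn't been displaced, but the opening reads 0, so I'm looking closer.

Run:
```python
from h import *
w=snapshot("wrist"); s=snapshot("side")
a=cv2.resize(w["img"][190:384,150:362],(436,400)); P=pts(s)
Q=P.reshape(-1,3); d=np.abs(Q-[.5285,-.283,.04]).max(1).reshape(P.shape[:2])<.05; v,u=np.nonzero(d); print(u.min(),u.max(),v.min(),v.max())
cu,cv=int(np.median(u)),int(np.median(v)); b=cv2.resize(s["img"][cv-33:cv+33,cu-30:cu+30],(364,400),interpolation=cv2.INTER_CUBIC)
cv2.imwrite("pics/g2.png",np.hstack([a,b])[...,::-1])
W=pts(w); 
for r in range(200,320,8): print(r,[W[r,c].round(3).tolist() for c in (252,256,260)])
```

```text
290 325 149 180
200 [[0.522, -0.257, 0.056], [0.525, -0.257, 0.055], [0.527, -0.256, 0.056]]
208 [[0.523, -0.262, 0.055], [0.525, -0.262, 0.055], [0.528, -0.261, 0.057]]
216 [[0.523, -0.267, 0.055], [0.526, -0.267, 0.056], [0.528, -0.266, 0.056]]
224 [[0.524, -0.272, 0.056], [0.526, -0.272, 0.056], [0.529, -0.272, 0.055]]
232 [[0.524, -0.277, 0.056], [0.527, -0.277, 0.055], [0.529, -0.277, 0.056]]
240 [[0.524, -0.273, 0.075], [0.526, -0.272, 0.076], [0.528, -0.272, 0.076]]
248 [[0.524, -0.272, 0.084], [0.526, -0.273, 0.083], [0.528, -0.273, 0.083]]
256 [[0.525, -0.272, 0.092], [0.526, -0.272, 0.092], [0.528, -0.272, 0.092]]
264 [[0.525, -0.272, 0.099], [0.526, -0.272, 0.099], [0.528, -0.272, 0.098]]
272 [[0.525, -0.272, 0.106], [0.527, -0.275, 0.1], [0.529, -0.275, 0.1]]
280 [[0.525, -0.272, 0.111], [0.527, -0.28, 0.1], [0.529, -0.279, 0.1]]
288 [[0.525, -0.277, 0.11], [0.528, -0.284, 0.1], [0.529, -0.283, 0.101]]
296 [[0.526, -0.281, 0.11], [0.528, -0.288, 0.101], [0.53, -0.288, 0.1]]
304 [[0.526, -0.286, 0.109], [0.529, -0.292, 0.101], [0.53, -0.293, 0.1]]
312 [[0.526, -0.289, 0.111], [0.533, -0.337, 0.055], [0.535, -0.336, 0.055]]
```

View pics/g2.png

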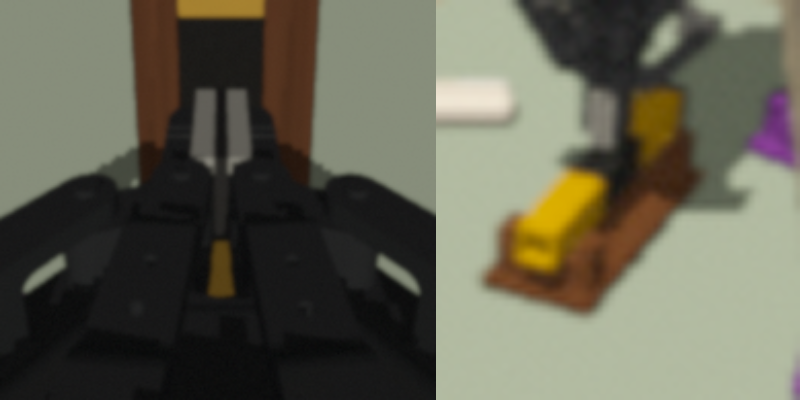

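The picture shows the fingers shut just above the bar: fingertips at (222,90) over the black band, with yellow visible between them at (222,265). So the true fingertip is well above the reported TCP z, and I'll measure by how much.

Run:
```python
from h import *
w=snapshot("wrist"); W=pts(w)
for r in range(232,242): print(r,W[r,248].round(4),W[r,264].round(4), w["img"][r,248])
for n in ("scene","side"):
    s=snapshot(n);P=pts(s); t=(abs(P[...,0]-.5285)<.022)&(abs(P[...,1]+.2833)<.016)&(P[...,2]>.06)&(P[...,2]<.14)
    p=P[t]; print(n,t.sum(),np.sort(p[:,2])[:12].round(3), p[np.argsort(p[:,2])[:6]].round(3).tolist())
```

```text
232 [ 0.5219 -0.2779  0.055 ] [ 0.5315 -0.2762  0.0565] [45 44 40]
233 [ 0.522  -0.2781  0.0558] [ 0.5316 -0.2771  0.0559] [71 69 64]
234 [ 0.5219 -0.2725  0.0687] [ 0.5309 -0.2726  0.0668] [89 87 81]
235 [ 0.5219 -0.2726  0.0698] [ 0.5307 -0.272   0.0692] [96 94 87]
236 [ 0.522  -0.2731  0.07  ] [ 0.5307 -0.2719  0.0707] [97 95 88]
237 [ 0.522  -0.2729  0.0715] [ 0.5307 -0.2719  0.0719] [98 96 89]
238 [ 0.5221 -0.2731  0.0723] [ 0.5306 -0.2719  0.073 ] [98 96 89]
239 [ 0.5221 -0.2726  0.0744] [ 0.5305 -0.2714  0.0752] [97 94 88]
240 [ 0.5221 -0.2724  0.076 ] [ 0.5306 -0.2719  0.0753] [98 96 89]
241 [ 0.5222 -0.2732  0.0756] [ 0.5306 -0.2722  0.0759] [97 95 88]
scene 75 [0.062 0.065 0.066 0.067 0.067 0.068 0.068 0.069 0.07  0.071 0.072 0.073] [[0.531, -0.273, 0.062], [0.536, -0.293, 0.065], [0.533, -0.275, 0.066], [0.538, -0.286, 0.067], [0.524, -0.273, 0.067], [0.531, -0.272, 0.068]]
side 174 [0.06  0.062 0.062 0.064 0.066 0.067 0.067 0.069 0.071 0.071 0.071 0.072] [[0.515, -0.291, 0.06], [0.51, -0.275, 0.062], [0.531, -0.277, 0.062], [0.518, -0.281, 0.064], [0.519, -0.276, 0.066], [0.528, -0.277, 0.067]]
```

Three views agree that the fingertips are really about 41 mm above the reported TCP z. I'll apply that as a correction from here on: open and descend 40 mm, watching the force.

Request:
carry_out(
  increments=[
    [-0.2,0,0,0.005,0,0,0],
    [-0.2,0,0,0,0,0,0],
    [-0.2,0,0,0,0,0,0],
    [-0.2,0,0,0,0,0,0],
    [-0.2,0,0,-0.015,0,0,0],
    [-0.2,0,0,-0.01,0,0,0],
    [-0.2,0,0,-0.005,0,0,0],
    [-0.2,0,0,0,0,0,0],
  ],
)

```text
time_s: 4.75
tool_pos: [0.5279, -0.283, 0.0003]
tool_rot: [0.67, 0.742, -0.0, -0.001]
ft_force: [-1.0, -1.5, -0.4]
opening: 0.0512
grip_force: 0.0
```

Request:
carry_out(
  increments=[
    [-0.2,0,0,-0.01,0,0,0],
    [-0.2,0,0,-0.005,0,0,0],
    [-0.2,0,0,0,0,0,0],
    [1,0,0,0,0,0,0],
    [1,0,0,0,0,0,0],
    [1,0,0,0,0,0,0],
    [1,0,0,0,0,0,0],
  ],
)

```text
time_s: 5.62
tool_pos: [0.5287, -0.2835, -0.0134]
tool_rot: [0.67, 0.742, 0.0, 0.0]
ft_force: [-0.2, 0.4, 2.8]
opening: 0.0233
grip_force: 59.5
```

Gripped at 23.3 mm. Next I lift, turn 13 degrees and move up in front of the stub.

Request:
carry_out(
  increments=[
    [1,0,0,0.02,0,0,0],
    [1,0,0,0.04,0,0,0],
    [1,0.03,0.02,0.03,0,0,0],
    [1,0.04,0.035,0,0,0,4],
    [1,0.04,0.035,0,0,0,5],
    [1,0.043,0.039,0,0,0,4],
    [1,0,0,0,0,0,0],
    [1,0,0,0,0,0,0],
  ],
  newtons=80,
)

```text
time_s: 6.62
tool_pos: [0.6806, -0.1537, 0.0748]
tool_rot: [0.582, 0.813, -0.001, -0.001]
ft_force: [0.3, -0.0, -3.2]
opening: 0.023
grip_force: 79.5
```

```bash
cat > look.py <<'E'
from h import *
import sys
o=telemetry.observe(); print(o["tool_pos"].round(4),np.degrees(2*np.arctan2(o["tool_rot"][1],o["tool_rot"][0])).round(2),o["opening"],o["ft_force"].round(1))
w=snapshot("wrist"); W=pts(w); np.save("w2.npy",W); np.save("w2i.npy",w["img"]); save(w,sys.argv[1],scale=1.5)
E
python3 look.py w2.png
```

```text
[ 0.6806 -0.1537  0.0748] 108.83 0.02296994328129252 [ 0.3 -0.  -3.2]
```

View pics/w2.png

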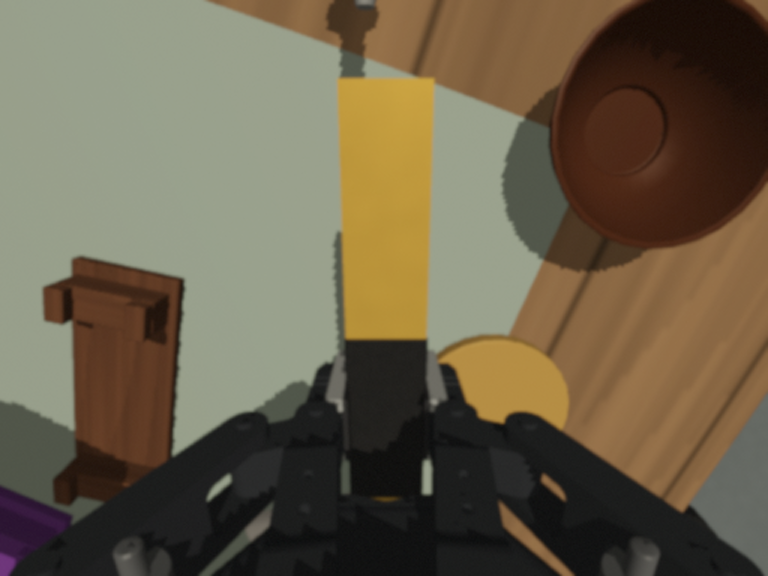

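The wrist view shows the bar straight in the hand, its mouth at (387,78), and the stub tip just entering at the top (365,3). The brown bowl is to the right at (650,130). I'll back up and rise so the stub comes into view.

Request:
carry_out(
  increments=[
    [1,0.01,-0.03,0.03,0,0,0],
    [1,0.01,-0.03,0.03,0,0,0],
    [1,0.008,-0.025,0.02,0,0,0],
    [1,0,0,0,0,0,0],
    [1,0,0,0,0,0,0],
  ],
)

```text
time_s: 7.3
tool_pos: [0.7081, -0.2399, 0.1554]
tool_rot: [0.583, 0.813, 0.0, -0.001]
ft_force: [-0.1, 0.8, -3.9]
opening: 0.023
grip_force: 79.7
```

```bash
python3 look.py w3.png
cat > ms.py <<'E'
from h import *
W=np.load("w2.npy");I=np.load("w2i.npy");hsv=cv2.cvtColor(I,cv2.COLOR_RGB2HSV);H,S,V=[hsv[...,i].astype(int) for i in range(3)]
o=telemetry.observe();T=np.array(o["tool_pos"])
def axis(p,n):
    c=p[:,:2].mean(0);d=np.linalg.svd(p[:,:2]-c)[2][0]; d*=np.sign(d[1]); nrm=np.array([-d[1],d[0]]);a=(p[:,:2]-c)@d;b=(p[:,:2]-c)@nrm
    print(n,len(p),"c",c.round(4),"ang",np.degrees(np.arctan2(d[1],d[0])).round(2),"along",a.min().round(4),a.max().round(4),"across",np.percentile(b,[1,50,99]).round(4),"z",np.percentile(p[:,2],[5,50,95]).round(4)); return c,d
top=W[...,2]
m=(H>15)&(H<32)&(S>130)&(top>T[2]+.04)&(np.arange(512)[None]>150)&(np.arange(512)[None]<360)
b=axis(W[m],"bar")
print("bar mouth end y max",W[m][W[m][:,1].argmax()])
m2=(S<70)&(V>70)&(top>.068)&(top<.088)&(W[...,1]>-.035)&(W[...,1]<.03)&(abs(W[...,0]-.625)<.03)
k,l,st,_=cv2.connectedComponentsWithStats(m2.astype(np.uint8)); j=1+st[1:,4].argmax(); print(st[j])
s=axis(W[l==j],"stub"); p=W[l==j]; print("tip",p[p[:,1].argmin()])
r=(S>150)&((H<8)|(H>172))&(top>.06)&(abs(W[...,0]-.605)<.05)&(abs(W[...,1]-.06)<.06)
if r.sum()>20: axis(W[r],"red")
E
python3 ms.py
```

```text
[ 0.7081 -0.2399  0.1554] 108.69 0.022967307960082093 [-0.1  0.8 -3.9]
bar 10262 c [ 0.687  -0.1781] ang 108.86 along -0.0994 0.0327 across [-0.0116 -0.      0.0116] z [0.2229 0.2239 0.225 ]
bar mouth end y max [ 0.68748997 -0.14383213  0.22413735]Traceback (most recent call last):
  File "ms.py", line 12, in <module>
    k,l,st,_=cv2.connectedComponentsWithStats(m2.astype(np.uint8)); j=1+st[1:,4].argmax(); print(st[j])
                                                                        ~~~~~~~~~~~~~~~^^
ValueError: attempt to get argmax of an empty sequence
```

View pics/w3.png

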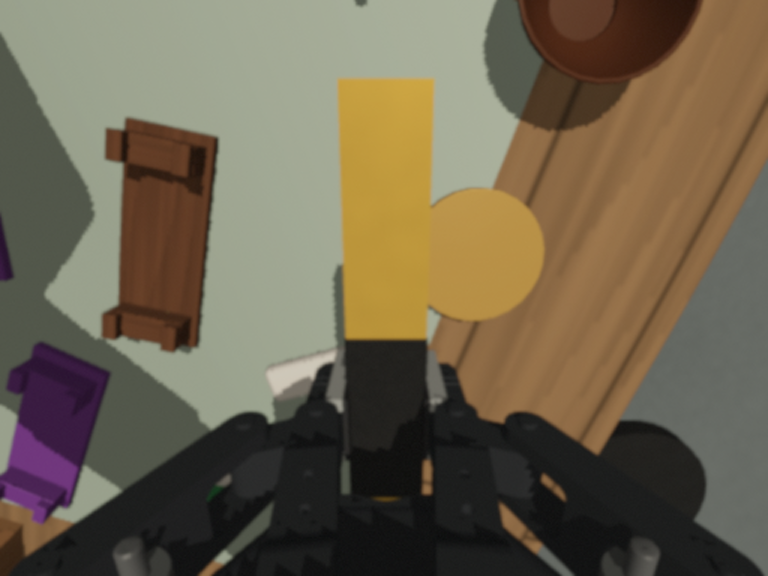

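The rest is now empty at (160,235) and the stub is out of view above. I'll move to the left of the stub so it shows beside the bar.

Request:
carry_out(
  increments=[
    [1,-0.043,0.043,0,0,0,0],
    [1,-0.043,0.043,0,0,0,0],
    [1,-0.042,0.04,0,0,0,0],
    [1,0,0.014,0,0,0,0],
    [1,0,0,0,0,0,0],
    [1,0,0,0,0,0,0],
  ],
)

```text
time_s: 8.1
tool_pos: [0.5826, -0.1, 0.1564]
tool_rot: [0.582, 0.813, 0.0, 0.001]
ft_force: [-0.5, -0.5, -3.0]
opening: 0.0226
grip_force: 79.7
```

```bash
python3 look.py w4.png;  python3 ms.py
```

```text
[ 0.5826 -0.1     0.1564] 108.79 0.02261689101114707 [-0.5 -0.5 -3. ]
bar 10391 c [ 0.5612 -0.038 ] ang 110.26 along -0.099 0.033 across [-0.0119  0.0001  0.0119] z [0.2238 0.2248 0.2259]
bar mouth end y max [ 0.56151821 -0.0033944   0.22430952]
[324  73  19  64 860]
stub 860 c [ 0.619  -0.0008] ang 108.02 along -0.0293 0.0261 across [-0.0068  0.0003  0.0056] z [0.0785 0.0818 0.0835]
tip [ 0.62662956 -0.02898769  0.07956329]
red 1591 c [0.599  0.0568] ang 112.23 along -0.0289 0.0236 across [-0.0168  0.0004  0.0131] z [0.0747 0.0834 0.087 ]
```

View pics/w4.png

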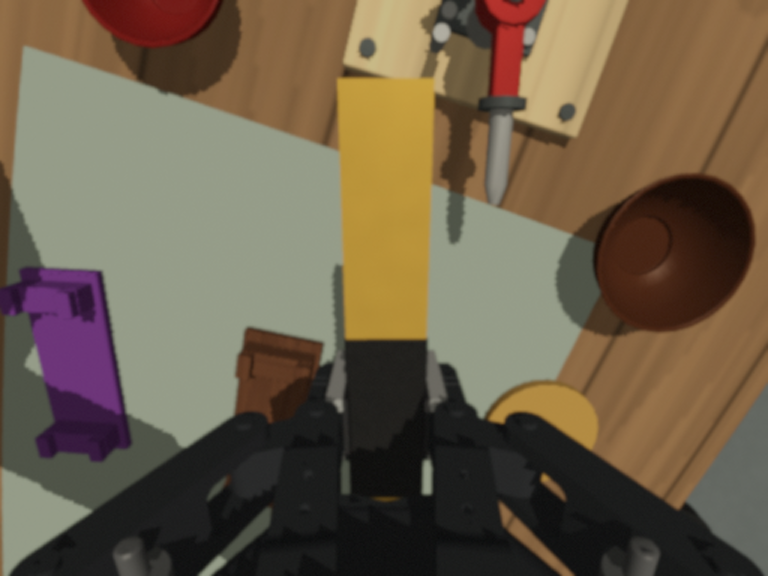

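The stub is now in full view: tip (495,205), collar (502,103), red hub (512,5), beside the bar with its mouth at (387,78). I'll fit the centrelines precisely by casting rays.

```bash
cat > ray.py <<'E'
from h import *
def cast(s,uv,z):
    n=cv2.undistortPoints(np.array(uv,float).reshape(-1,1,2),np.array(s["intrinsics"],float),np.array(s["dist_coeffs"],float)).reshape(-1,2)
    R=np.array(s["R"]);t=np.array(s["t"]); d=np.c_[n,np.ones(len(n))]@R; c=-R.T@t
    return c+d*((z-c[2])/d[:,2])[:,None]
def mids(m,r0,r1):
    out=[]
    for r in range(r0,r1):
        u=np.nonzero(m[r])[0]
        if len(u)>3: out.append([(u.min()+u.max())/2,r])
    return out
def fit(p,n):
    c=p[:,:2].mean(0);d=np.linalg.svd(p[:,:2]-c)[2][0];d*=np.sign(d[1]);e=(p[:,:2]-c)@[-d[1],d[0]]
    print(n,c.round(4),"ang",np.degrees(np.arctan2(d[1],d[0])).round(2),"rms",e.std().round(5)); return c,d
E
python3 - <<'E'
from ray import *
o=telemetry.observe();T=o["tool_pos"]
s=snapshot("wrist");I=s["img"];hsv=cv2.cvtColor(I,cv2.COLOR_RGB2HSV);H,S,V=[hsv[...,i].astype(int) for i in range(3)];W=pts(s);Z=W[...,2]
bar=(H>15)&(H<32)&(S>130)&(Z>.2); bc,bd=fit(cast(s,mids(bar,56,222),T[2]+.068),"bar")
win=np.zeros(H.shape,bool);win[0:140,315:352]=1
st=win&(Z>.055)&(Z<.095)
k,l,sta,_=cv2.connectedComponentsWithStats(st.astype(np.uint8));j=1+sta[1:,4].argmax();st=l==j;print(sta[j])
for r in range(60,140,4):
    u=np.nonzero(st[r])[0]; print(r,u.min() if len(u) else 0,u.max() if len(u) else 0,end="; ")
sc,sd=fit(cast(s,mids(st,76,136),.075),"stub")
v,u=np.nonzero(st); print("tip row",v.max(),cast(s,[[330,v.max()+.5]],.075))
red=(S>150)&((H<8)|(H>172))&(Z>.05)&(Z<.1)&win; fit(cast(s,mids(red,20,62),.075),"redarm")
P=cast(s,mids(st,76,136)+mids(red,20,62),.075); fit(P,"both")
# scene view
s=snapshot("scene");I=s["img"];W=pts(s);Z=W[...,2]
m=(Z>.06)&(Z<.095);m[:,:248]=0;m[:,275:]=0;m[:195]=0;m[230:]=0
mm=[]
for c in range(248,275):
    r=np.nonzero(m[:,c])[0]
    if len(r)>2: mm.append([c,(r.min()+r.max())/2]); print(c,r.min(),r.max(),end="; ")
fit(cast(s,mm,.075),"scene stub"); print(cast(s,mm[:2],.075))
hsv=cv2.cvtColor(I,cv2.COLOR_RGB2HSV);H,S,V=[hsv[...,i].astype(int) for i in range(3)]
b=(H>15)&(H<32)&(S>120)&(Z>.2); fit(W[b],"scene bar"); print(b.sum())
E
```

```text
bar [ 0.5628 -0.0379] ang 103.26 rms 0.00737
[ 316    0   36  136 2845]
60 326 345; 64 321 348; 68 319 350; 72 319 350; 76 327 342; 80 326 341; 84 326 341; 88 326 341; 92 325 340; 96 325 340; 100 325 339; 104 324 339; 108 324 338; 112 324 338; 116 323 338; 120 323 337; 124 323 336; 128 324 335; 132 325 333; 136 0 0; stub [ 0.621  -0.0028] ang 107.25 rms 0.00017
tip row 135 [[ 0.63033014 -0.02797658  0.075     ]]
redarm [0.6045 0.0488] ang 108.67 rms 0.00035
both [0.6142 0.0185] ang 107.72 rms 0.00029
250 218 220; 251 217 220; 252 217 220; 253 216 220; 254 216 220; 255 215 220; 256 215 219; 257 215 219; 258 214 219; 259 214 218; 260 214 218; 261 213 218; 262 213 217; 263 213 217; 264 212 217; 265 212 216; 266 209 216; 267 209 216; 268 209 217; 269 210 217; 270 209 217; 271 209 217; 272 209 215; 273 208 215; 274 208 214; scene stub [0.6174 0.008 ] ang 107.85 rms 0.00135
[[ 0.62848454 -0.02692865  0.075     ]
 [ 0.62697434 -0.02401846  0.075     ]]
scene bar [ 0.595  -0.0912] ang 160.96 rms 0.06584
702
```

```bash
cat > meas.py <<'E'
from ray import *
def measure(zb=None,win=(0,140,315,352),rows=(76,122)):
    o=telemetry.observe();T=o["tool_pos"]
    s=snapshot("wrist");I=s["img"];hsv=cv2.cvtColor(I,cv2.COLOR_RGB2HSV);H,S,V=[hsv[...,i].astype(int) for i in range(3)];W=pts(s);Z=W[...,2]
    bar=((H>15)&(H<32)&(S>130)&(Z>T[2]+.05)); k,l,sta,_=cv2.connectedComponentsWithStats(bar.astype(np.uint8));j=1+sta[1:,4].argmax();print("bar",sta[j]);bar=l==j
    r0=sta[j][1];bm=np.array(mids(bar,r0+3,215)); print(bm[::30].tolist(), "topz",np.median(Z[bar]))
    zt=T[2]+.068
    bc,bd=fit(cast(s,bm,zt),"bar"); mouth=cast(s,[[256,r0]],zt)[0]; print("mouth",mouth.round(4))
    return s,W,hsv,bc,bd,mouth
if __name__=="__main__":
    print(telemetry.observe()["tool_rot"]); s,W,hsv,bc,bd,mouth=measure(); print(np.array(s["R"]).round(4).tolist(),s["t"])
E
python3 meas.py
```

```text
[5.82614163e-01 8.12748844e-01 3.28386996e-05 2.28517159e-04]
bar [  224    52    65   176 10273]
[[256.5, 55.0], [256.5, 85.0], [256.5, 115.0], [256.5, 145.0], [256.5, 175.0], [256.5, 205.0]] topz 0.2244105756487772
bar [ 0.5604 -0.037 ] ang 108.74 rms 0.0001
mouth [ 0.5501 -0.0076  0.224 ]
[[0.9471, 0.3209, -0.0003], [0.3059, -0.9022, 0.304], [0.0973, -0.288, -0.9527]] [-0.51886491 -0.29606273  0.25791842]
```

Request:
carry_out(
  increments=[
    [1,0.03,-0.03,0,0,0,-0.55],
    [1,0.04,-0.01,0,0,0,0],
    [1,0.0146,0.0003,-0.03,0,0,0],
    [1,0,0,-0.05,0,0,0],
    [1,0,0,-0.035,0,0,0],
    [1,0,0,-0.0226,0,0,0],
    [1,0,0,0,0,0,0],
    [1,0,0,0,0,0,0],
  ],
)

```text
time_s: 9.3
tool_pos: [0.6669, -0.1397, 0.0195]
tool_rot: [0.586, 0.81, 0.0, 0.001]
ft_force: [0.6, -0.8, -3.1]
opening: 0.023
grip_force: 79.6
```

```bash
python3 meas.py; python3 look.py w5.png
python3 - <<'E'
from ray import *
i=cv2.imread("pics/w5.png"); 
a=[]
for n in("scene","side"):
    s=snapshot(n);P=pts(s);d=(np.abs(P-[.632,-.035,.075]).max(-1)<.05);v,u=np.nonzero(d);cu,cv_=int(u.mean()),int(v.mean())
    a.append(cv2.resize(s["img"][cv_-35:cv_+35,cu-45:cu+45][...,::-1],(400,311),interpolation=cv2.INTER_CUBIC))
b=cv2.resize(i[0:233,150:600],(600,311))
b=cv2.copyMakeBorder(cv2.resize(i[0:200,200:600],(560,280)),0,0,0,240,cv2.BORDER_CONSTANT)
cv2.imwrite("pics/pre.png",np.vstack([np.hstack(a),b]))
E
```

```text
[5.86282312e-01 8.10106499e-01 2.25311653e-04 6.77880468e-04]
bar [  225    52    64   175 10226]
[[256.5, 55.0], [256.5, 85.0], [256.5, 115.0], [256.5, 145.0], [256.5, 175.0], [256.5, 205.0]] topz 0.08786579225248559
bar [ 0.6455 -0.0762] ang 108.17 rms 0.0001
mouth [ 0.6355 -0.0467  0.0875]
[[0.95, 0.3124, 0.0005], [0.2974, -0.9049, 0.3045], [0.0956, -0.2891, -0.9525]] [-0.58957512 -0.31067294  0.10928711]
[ 0.6673 -0.1397  0.0201] 108.22 0.022532114808142118 [ 0.  -0.8 -2.6]
```

View pics/pre.png

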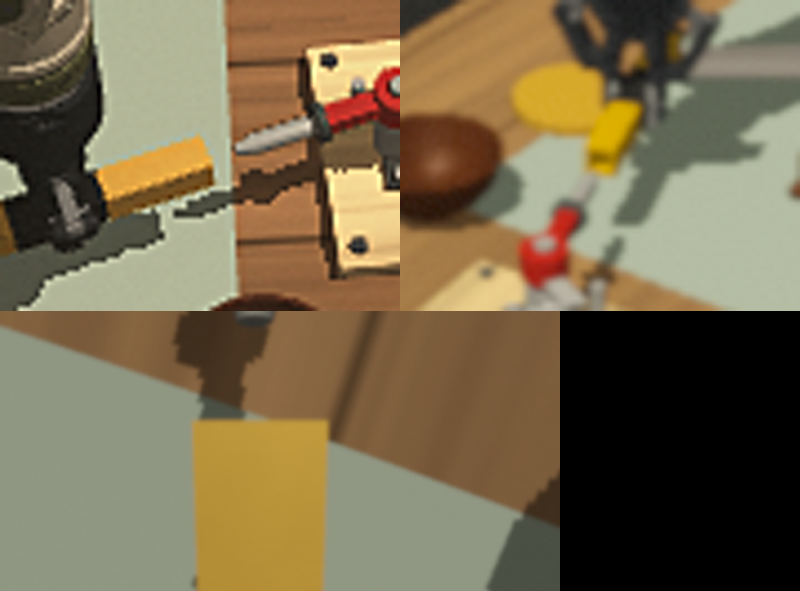

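Scene and side crops show the mouth facing the stub tip. In the wrist crop the stub (253,318) sits about 1 mm left of the bar's centreline (260). I correct for that and advance.

Request:
carry_out(
  increments=[
    [1,-0.001,-0.0003,-0.0007,0,0,0],
    [1,-0.0031,0.0095,0,0,0,0],
    [1,-0.0031,0.0095,0,0,0,0],
    [1,-0.0025,0.0076,0,0,0,0],
    [1,-0.0019,0.0057,0,0,0,0],
    [1,0,0,0,0,0,0],
  ],
)

```text
time_s: 10.25
tool_pos: [0.6544, -0.1062, 0.0181]
tool_rot: [0.586, 0.811, 0.0, 0.0]
ft_force: [-0.2, -0.1, -2.4]
opening: 0.0231
grip_force: 79.8
```

Request:
carry_out(
  increments=[
    [1,-0.0016,0.0048,0,0,0,0],
    [1,-0.0016,0.0048,0,0,0,0],
    [1,0,0,0,0,0,0],
  ],
)

```text
time_s: 10.62
tool_pos: [0.6512, -0.0969, 0.018]
tool_rot: [0.586, 0.81, 0.0, -0.0]
ft_force: [1.2, 1.3, -0.7]
opening: 0.0228
grip_force: 79.9
```

Request:
carry_out(
  increments=[
    [1,-0.0016,0.0048,0.0003,0,0,0],
    [1,-0.0016,0.0048,0,0,0,0],
    [1,-0.0012,0.0038,0,0,0,0],
    [1,0,0,0,0,0,0],
  ],
)

```text
time_s: 11.12
tool_pos: [0.6466, -0.0833, 0.0182]
tool_rot: [0.586, 0.81, 0.0, -0.0]
ft_force: [-0.5, 0.1, -2.1]
opening: 0.0229
grip_force: 79.8
```

Request:
carry_out(
  increments=[
    [1,-0.0012,0.0038,0,0,0,0],
    [1,-0.0009,0.0029,0,0,0,0],
    [1,0,0,0,0,0,0],
  ],
)

```text
time_s: 11.5
tool_pos: [0.6446, -0.0768, 0.0182]
tool_rot: [0.586, 0.81, 0.0, -0.0]
ft_force: [-0.2, 0.6, -1.2]
opening: 0.0226
grip_force: 79.8
```

Request:
carry_out(
  increments=[
    [1,-0.0009,0.0029,0,0,0,0],
    [1,-0.0006,0.0019,0,0,0,0],
    [1,0,0,0,0,0,0],
  ],
)

```text
time_s: 11.88
tool_pos: [0.6432, -0.0722, 0.0182]
tool_rot: [0.586, 0.81, 0.0, -0.0]
ft_force: [0.3, -0.2, 0.6]
opening: 0.023
grip_force: 79.9
```

Request:
carry_out(
  increments=[
    [1,-0.0003,0.001,0,0,0,0],
    [1,-0.0003,0.001,0,0,0,0],
    [1,0,0,0,0,0,0],
  ],
)

```text
time_s: 12.25
tool_pos: [0.6426, -0.0705, 0.0182]
tool_rot: [0.586, 0.81, 0.0, 0.0]
ft_force: [0.3, -0.6, -0.4]
opening: 0.023
grip_force: 79.9
```

Request:
carry_out(
  increments=[
    [1,-0.0003,0.001,0,0,0,0],
    [1,-0.0003,0.001,0,0,0,0],
    [1,0,0,0,0,0,0],
  ],
)

```text
time_s: 12.62
tool_pos: [0.6424, -0.0697, 0.0184]
tool_rot: [0.586, 0.81, -0.001, 0.001]
ft_force: [0.5, -6.0, -1.0]
opening: 0.0233
grip_force: 79.9
```

```bash
python3 meas.py | tail -4; python3 look.py w6.png
python3 - <<'E'
from ray import *
i=cv2.imread("pics/w6.png"); s=snapshot("scene");P=pts(s);d=(np.abs(P-[.61,.02,.075]).max(-1)<.05);v,u=np.nonzero(d);cu,c=int(u.mean()),int(v.mean())
a=cv2.resize(s["img"][c-35:c+35,cu-45:cu+45][...,::-1],(400,311),interpolation=cv2.INTER_CUBIC)
cv2.imwrite("pics/home.png",np.hstack([a,cv2.resize(i[0:233,234:534],(400,311))]))
E
```

```text
[[257.5, 54.0], [256.5, 84.0], [256.5, 114.0], [257.0, 144.0], [256.5, 174.0], [256.5, 204.0]] topz 0.08687294336023531
bar [ 0.621  -0.0058] ang 108.23 rms 0.00013
mouth [0.611  0.0238 0.0864]
[[0.95, 0.3122, -0.0005], [0.2974, -0.9045, 0.3057], [0.095, -0.2906, -0.9521]] [-0.58819443 -0.23970382  0.1311531 ]
[ 0.6424 -0.0696  0.0184] 108.2 0.0225329649683472 [ 0.6 -5.2 -1. ]
```

View pics/home.png

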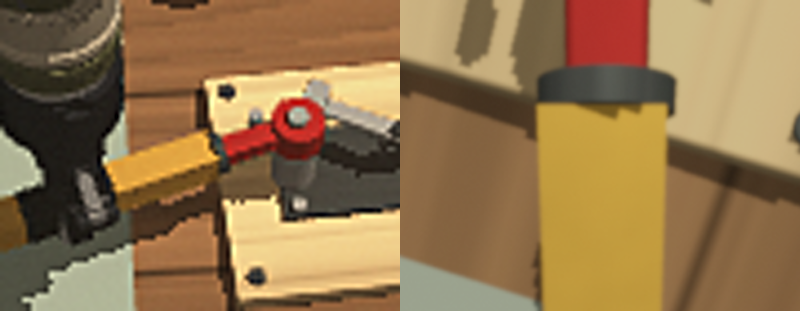

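The crops show the mouth flush on the collar at (605,100). The force is about 6 N, so the bar is home. I've used up my picture allowance, so it's numbers only from here. Next I measure the hub centre for the swing arc.

Run:
```python
from ray import *
for n in ("wrist","scene","side"):
    s=snapshot(n);I=s["img"];hsv=cv2.cvtColor(I,cv2.COLOR_RGB2HSV);H,S,V=[hsv[...,i].astype(int) for i in range(3)];W=pts(s);Z=W[...,2]
    r=(S>140)&((H<8)|(H>172))&(Z>.06)&(Z<.1)&(abs(W[...,0]-.6)<.05)&(abs(W[...,1]-.06)<.06)
    v,u=np.nonzero(r)
    if len(v)<20: print(n,len(v)); continue
    p=W[r]; print(n,len(v),u.min(),u.max(),v.min(),v.max(),"zmax",np.percentile(p[:,2],[50,90,98]).round(4))
    if n=="wrist":
        for q in range(v.min(),v.max(),4):
            w=u[v==q]; print(q,w.min(),w.max(),cast(s,[[(w.min()+w.max())/2,q]],.082)[0,:2].round(4))
    t=p[p[:,2]>np.percentile(p[:,2],98)-.004]; 
    d=np.array([-.3123,.95]); a=(t[:,:2]-[.5929,.0803])@d; b=(t[:,:2]-[.5929,.0803])@[.95,.3123]
    print(" top along",np.percentile(a,[1,50,99]).round(4),"right",np.percentile(b,[1,50,99]).round(4)); hub=a>-.012; print("  hub right", np.percentile(b[hub],[1,99]).round(4))
```

```text
wrist 1325 239 279 0 32 zmax [0.0831 0.0841 0.0846]
0 239 279 [0.6063 0.0414]
4 239 279 [0.6067 0.0402]
8 239 279 [0.6072 0.0389]
12 239 279 [0.6076 0.0376]
16 239 279 [0.608  0.0364]
20 239 279 [0.6084 0.0351]
24 239 279 [0.6089 0.0338]
28 239 279 [0.6093 0.0325]
 top along [-0.0521 -0.0467 -0.0414] right [-0.0069  0.0006  0.0081]Traceback (most recent call last):
  File "<stdin>", line 13, in <module>
    return _quantile_unchecked(
        a, q, axis, out, overwrite_input, method, keepdims, weights)
    return _ureduce(a,
                    func=_quantile_ureduce_func,
    ...<5 lines>...
                    overwrite_input=overwrite_input,
                    method=method)
    r = func(a, **kwargs)
    result = _quantile(arr,
                       quantiles=q,
    ...<2 lines>...
                       out=out,
                       weights=wgt)
    slices_having_nans = np.isnan(arr[-1, ...])
                                  ~~~^^^^^^^^^
IndexError: index -1 is out of bounds for axis 0 with size 0
```

```bash
cat > arc.py <<'E'
import numpy as np
def arc(P,t,a0,a1,st):
    """increments along a clockwise arc (deg) about pivot P of a tool at t (taken at angle 0)"""
    v=np.array(t)-P; R=lambda a:np.array([[np.cos(a),np.sin(a)],[-np.sin(a),np.cos(a)]])@v
    th=np.radians(np.arange(a0,a1+1e-6,st)); q=np.array([R(a) for a in th])
    for a,d in zip(np.degrees(th)[1:],np.diff(q,axis=0)): print(round(a,1),d.round(4))
if __name__=="__main__":
    P=np.array([.593,.0804]); t=[.6428,-.0709]
    arc(P,t,0,33,3); arc(P,t,33,75,1.5)
E
python3 arc.py
```

```text
3.0 [-0.008  -0.0024]
6.0 [-0.0081 -0.002 ]
9.0 [-0.0082 -0.0016]
12.0 [-0.0083 -0.0011]
15.0 [-0.0083 -0.0007]
18.0 [-0.0083 -0.0003]
21.0 [-0.0083  0.0002]
24.0 [-0.0083  0.0006]
27.0 [-0.0083  0.0011]
30.0 [-0.0082  0.0015]
33.0 [-0.0081  0.0019]
34.5 [-0.004   0.0011]
36.0 [-0.004   0.0012]
37.5 [-0.004   0.0013]
39.0 [-0.0039  0.0014]
40.5 [-0.0039  0.0015]
42.0 [-0.0038  0.0016]
43.5 [-0.0038  0.0017]
45.0 [-0.0037  0.0018]
46.5 [-0.0037  0.0019]
48.0 [-0.0036  0.002 ]
49.5 [-0.0036  0.0021]
51.0 [-0.0035  0.0022]
52.5 [-0.0035  0.0023]
54.0 [-0.0034  0.0024]
55.5 [-0.0034  0.0025]
57.0 [-0.0033  0.0026]
58.5 [-0.0032  0.0027]
60.0 [-0.0031  0.0027]
61.5 [-0.0031  0.0028]
63.0 [-0.003   0.0029]
64.5 [-0.0029  0.003 ]
66.0 [-0.0028  0.0031]
67.5 [-0.0028  0.0031]
69.0 [-0.0027  0.0032]
70.5 [-0.0026  0.0033]
72.0 [-0.0025  0.0033]
73.5 [-0.0024  0.0034]
75.0 [-0.0023  0.0035]
```

Request:
carry_out(
  increments=[
    [1,0.0004,-0.0012,0,0,0,0],
    [1,0.0004,-0.0012,0,0,0,0],
    [1,0,0,0,0,0,0],
    [1,0,0,0,0,0,0],
  ],
)

```text
time_s: 13.32
tool_pos: [0.6426, -0.0703, 0.0181]
tool_rot: [0.586, 0.81, 0.0, -0.0]
ft_force: [-0.2, 1.5, -0.4]
opening: 0.023
grip_force: 79.9
```

Request:
carry_out(
  increments=[
    [1,-0.0039,-0.0013,0,0,0,-1.5],
    [1,-0.0041,-0.0011,0,0,0,-1.5],
    [1,-0.004,-0.001,0,0,0,-1.5],
    [1,-0.0041,-0.001,0,0,0,-1.5],
    [1,0,0,0,0,0,0],
  ],
)

```text
time_s: 13.95
tool_pos: [0.6273, -0.075, 0.0184]
tool_rot: [0.628, 0.778, 0.001, 0.0]
ft_force: [4.8, 3.4, -2.6]
opening: 0.0229
grip_force: 79.7
```

Request:
carry_out(
  increments=[
    [1,-0.0082,-0.0016,0,0,0,-3],
    [1,-0.0083,-0.0011,0,0,0,-3],
    [1,-0.0083,-0.0007,0,0,0,-3],
    [1,0,0,0,0,0,0],
  ],
)

```text
time_s: 14.45
tool_pos: [0.6038, -0.0785, 0.0187]
tool_rot: [0.687, 0.726, 0.002, 0.001]
ft_force: [7.7, 3.4, -4.9]
opening: 0.0231
grip_force: 79.6
```

Request:
carry_out(
  increments=[
    [1,-0.0083,-0.0003,0,0,0,-3],
    [1,-0.0083,0.0002,0,0,0,-3],
    [1,0,0,0,0,0,0],
  ],
)

```text
time_s: 14.82
tool_pos: [0.5881, -0.0789, 0.0189]
tool_rot: [0.725, 0.689, 0.002, 0.002]
ft_force: [9.3, 3.1, -5.2]
opening: 0.0228
grip_force: 79.5
```

Request:
carry_out(
  increments=[
    [1,-0.0083,0.0008,0,0,0,-3],
    [1,-0.0083,0.0013,0,0,0,-3],
    [1,0,0,0,0,0,0],
  ],
)

```text
time_s: 15.2
tool_pos: [0.5723, -0.0777, 0.0192]
tool_rot: [0.76, 0.65, 0.002, 0.003]
ft_force: [10.2, 2.2, -6.4]
opening: 0.0227
grip_force: 79.5
```

Request:
carry_out(
  increments=[
    [1,-0.0082,0.0016,0,0,0,-3],
    [1,-0.0081,0.002,0,0,0,-3],
    [1,0,0,0,0,0,0],
  ],
)

```text
time_s: 15.58
tool_pos: [0.5563, -0.0747, 0.0193]
tool_rot: [0.793, 0.609, 0.002, 0.003]
ft_force: [10.5, -0.0, -5.8]
opening: 0.023
grip_force: 79.5
```

Request:
carry_out(
  increments=[
    [1,-0.004,0.0011,0,0,0,-1.5],
    [1,-0.004,0.0012,0,0,0,-1.5],
    [1,0,0,0,0,0,0],
  ],
)

```text
time_s: 15.95
tool_pos: [0.5486, -0.0726, 0.0193]
tool_rot: [0.809, 0.588, 0.002, 0.004]
ft_force: [9.9, -0.1, -6.8]
opening: 0.023
grip_force: 79.5
```

Request:
carry_out(
  increments=[
    [1,-0.004,0.0013,0,0,0,-1.5],
    [1,-0.0039,0.0014,0,0,0,-1.5],
    [1,0,0,0,0,0,0],
  ],
)

```text
time_s: 16.32
tool_pos: [0.5406, -0.07, 0.0193]
tool_rot: [0.824, 0.567, 0.002, 0.003]
ft_force: [10.1, -0.6, -6.0]
opening: 0.023
grip_force: 79.5
```

Request:
carry_out(
  increments=[
    [1,-0.0039,0.0015,0,0,0,-1.5],
    [1,-0.0038,0.0016,0,0,0,-1.5],
    [1,0,0,0,0,0,0],
  ],
)

```text
time_s: 16.7
tool_pos: [0.5326, -0.067, 0.0193]
tool_rot: [0.838, 0.545, 0.002, 0.003]
ft_force: [8.6, -1.2, -5.1]
opening: 0.023
grip_force: 79.5
```

Request:
carry_out(
  increments=[
    [1,-0.0038,0.0017,0,0,0,-1.5],
    [1,-0.0037,0.0018,0,0,0,-1.5],
    [1,0,0,0,0,0,0],
  ],
)

```text
time_s: 17.08
tool_pos: [0.5248, -0.0635, 0.0192]
tool_rot: [0.852, 0.523, 0.002, 0.003]
ft_force: [8.3, -1.4, -5.5]
opening: 0.0226
grip_force: 79.6
```

Request:
carry_out(
  increments=[
    [1,-0.0037,0.0019,0,0,0,-1.5],
    [1,-0.0036,0.002,0,0,0,-1.5],
    [1,0,0,0,0,0,0],
  ],
)

```text
time_s: 17.45
tool_pos: [0.5171, -0.0596, 0.0192]
tool_rot: [0.866, 0.501, 0.002, 0.003]
ft_force: [6.8, -1.9, -4.7]
opening: 0.0229
grip_force: 79.7
```

Resistance is falling, so the dead point is not far off.

Request:
carry_out(
  increments=[
    [1,-0.0036,0.0021,0,0,0,-1.5],
    [1,-0.0035,0.0022,0,0,0,-1.5],
    [1,0,0,0,0,0,0],
  ],
)

```text
time_s: 17.82
tool_pos: [0.5095, -0.0552, 0.0191]
tool_rot: [0.878, 0.478, 0.001, 0.003]
ft_force: [5.5, -1.7, -3.5]
opening: 0.0232
grip_force: 79.8
```

Request:
carry_out(
  increments=[
    [1,-0.0035,0.0023,0,0,0,-1.5],
    [1,-0.0034,0.0024,0,0,0,-1.5],
    [1,0,0,0,0,0,0],
  ],
)

```text
time_s: 18.2
tool_pos: [0.5018, -0.0502, 0.019]
tool_rot: [0.891, 0.455, 0.001, 0.002]
ft_force: [5.0, -3.1, -2.9]
opening: 0.023
grip_force: 79.9
```

Request:
carry_out(
  increments=[
    [1,-0.0034,0.0025,0,0,0,-1.5],
    [1,-0.0033,0.0026,0,0,0,-1.5],
    [1,0,0,0,0,0,0],
  ],
)

```text
time_s: 18.58
tool_pos: [0.4932, -0.044, 0.0184]
tool_rot: [0.902, 0.432, -0.0, 0.001]
ft_force: [2.3, -1.8, -1.0]
opening: 0.0228
grip_force: 80.1
```

Request:
carry_out(
  increments=[
    [1,-0.0032,0.0027,0,0,0,-1.5],
    [1,-0.0031,0.0027,0,0,0,-1.5],
    [1,0,0,0,0,0,0],
  ],
)

```text
time_s: 18.95
tool_pos: [0.4858, -0.0376, 0.0181]
tool_rot: [0.913, 0.409, -0.001, -0.001]
ft_force: [-0.5, -1.4, 1.8]
opening: 0.0229
grip_force: 80.4
```

Request:
carry_out(
  increments=[
    [1,-0.0031,0.0028,0,0,0,-1.5],
    [1,0,0,0,0,0,0],
  ],
)

```text
time_s: 19.2
tool_pos: [0.4829, -0.0346, 0.018]
tool_rot: [0.918, 0.397, -0.0, -0.001]
ft_force: [-2.1, -0.8, 1.5]
opening: 0.0227
grip_force: 80.5
```

Request:
carry_out(
  increments=[
    [1,-0.003,0.0029,0,0,0,-1.5],
    [1,0,0,0,0,0,0],
  ],
)

```text
time_s: 19.45
tool_pos: [0.4801, -0.0316, 0.018]
tool_rot: [0.923, 0.385, -0.0, -0.001]
ft_force: [-2.5, 1.8, 1.0]
opening: 0.0231
grip_force: 80.5
```

Request:
carry_out(
  increments=[
    [1,-0.0029,0.003,0,0,0,-1.5],
    [1,0,0,0,0,0,0],
  ],
)

```text
time_s: 19.7
tool_pos: [0.4775, -0.0288, 0.018]
tool_rot: [0.928, 0.373, -0.0, -0.0]
ft_force: [-1.2, 1.3, 0.8]
opening: 0.023
grip_force: 80.4
```

```bash
cat > red.py <<'E'
from ray import *
s=snapshot("wrist");I=s["img"];hsv=cv2.cvtColor(I,cv2.COLOR_RGB2HSV);H,S,V=[hsv[...,i].astype(int) for i in range(3)]
o=telemetry.observe();print(o["tool_pos"].round(4),"yaw",np.degrees(2*np.arctan2(o["tool_rot"][1],o["tool_rot"][0])).round(2),o["ft_force"].round(1),o["torque"].round(2))
r=(S>140)&((H<8)|(H>172));r[:,:200]=0;r[:,320:]=0;r[60:]=0
m=mids(r,0,33); print(m[::5]); fit(cast(s,m,.082),"red")
E
python3 red.py
```

```text
[ 0.4777 -0.029   0.0181] yaw 43.77 [-1.   0.9 -0.2] [0.44 0.01 0.14]
[[np.float64(257.5), 0], [np.float64(257.5), 5], [np.float64(257.5), 10], [np.float64(257.0), 15], [np.float64(257.5), 20], [np.float64(257.5), 25]]
red [0.5583 0.0485] ang 52.5 rms 0.00105
```

Request:
carry_out(
  increments=[
    [1,-0.0019,0.002,0,0,0,-1],
    [1,0,0,0,0,0,0],
  ],
)

```text
time_s: 20.0
tool_pos: [0.4765, -0.0277, 0.0182]
tool_rot: [0.931, 0.364, 0.0, 0.0]
ft_force: [0.6, -0.8, -1.4]
opening: 0.0227
grip_force: 80.2
```

```bash
python3 red.py
python3 - <<'E'
from ray import *
for n in ("scene",):
    s=snapshot(n);W=pts(s);I=s["img"];Z=W[...,2]; I0=np.load("scene0i.npy");W0=np.load("scene0.npy")
    for nm,i,w in(("before",I0,W0),("now",I,W)):
        h=cv2.cvtColor(i,cv2.COLOR_RGB2HSV); reg=np.zeros(Z.shape,bool);reg[185:230,325:390]=1
        dark=reg&(h[...,2]<70)&(w[...,2]>.044)&(w[...,2]<.058); c=w[dark]; f=np.array([-.0560,.9984]); a=(c[:,:2]-[.593,.0804])@f
        print(nm,dark.sum(),np.percentile(a,[1,99]).round(4),np.histogram(a,bins=np.arange(.15,.27,.005)))
    h=cv2.cvtColor(I,cv2.COLOR_RGB2HSV);H,S=h[...,0],h[...,1]; hub=(S>150)&((H<8)|(H>172))&(Z>.078)&(abs(W[...,0]-.6)<.06)&(abs(W[...,1]-.07)<.05)
    p=W[hub];c,d=fit(p,"redarm scene"); print(hub.sum(),p[p[:,1].argmin()])
E
```

```text
[ 0.4765 -0.0277  0.0182] yaw 42.72 [ 0.5  0.1 -0.7] [-0.02 -0.19 -0.05]
[[np.float64(256.0), 0], [np.float64(256.0), 5], [np.float64(256.5), 10], [np.float64(255.5), 15], [np.float64(256.0), 20], [np.float64(256.0), 25]]
red [0.5582 0.0488] ang 42.12 rms 0.0001
before 1051 [0.1202 0.2619] (array([44, 52, 53, 49, 48, 35, 50, 45, 55, 41,  0, 21, 37, 50, 46, 48, 44,
       41, 47, 56, 50, 68,  7,  3]), array([0.15 , 0.155, 0.16 , 0.165, 0.17 , 0.175, 0.18 , 0.185, 0.19 ,
       0.195, 0.2  , 0.205, 0.21 , 0.215, 0.22 , 0.225, 0.23 , 0.235,
       0.24 , 0.245, 0.25 , 0.255, 0.26 , 0.265, 0.27 ]))
now 1009 [0.125 0.261] (array([26, 44, 52, 48, 46, 47, 41, 44, 53, 46, 52,  0, 21, 55, 45, 54, 37,
       42, 48, 53, 52, 65,  7,  2]), array([0.15 , 0.155, 0.16 , 0.165, 0.17 , 0.175, 0.18 , 0.185, 0.19 ,
       0.195, 0.2  , 0.205, 0.21 , 0.215, 0.22 , 0.225, 0.23 , 0.235,
       0.24 , 0.245, 0.25 , 0.255, 0.26 , 0.265, 0.27 ]))
redarm scene [0.5851 0.0701] ang 39.39 rms 0.00835
145 [0.56299245 0.04089204 0.08080474]
```

Request:
carry_out(
  increments=[
    [1,-0.0019,0.0021,0,0,0,-1],
    [1,0,0,0,0,0,0],
  ],
)

```text
time_s: 20.35
tool_pos: [0.4746, -0.0255, 0.0183]
tool_rot: [0.934, 0.356, 0.0, 0.0]
ft_force: [1.9, -1.0, -1.9]
opening: 0.0232
grip_force: 80.1
```

```bash
python3 red.py
```

```text
[ 0.4746 -0.0255  0.0183] yaw 41.73 [ 1.2 -1.2 -1.7] [-0.19 -0.29 -0.14]
[[np.float64(258.5), 0], [np.float64(258.5), 5], [np.float64(258.5), 10], [np.float64(258.5), 15], [np.float64(258.5), 20], [np.float64(259.0), 25]]
red [0.5582 0.0488] ang 42.37 rms 5e-05
```

The red arm stayed put, (.5582,.0488) at 42.2 degrees, while the bar moved within its play. The handle is on its stop at about 1.15 rad and the seam is closed. I re-centre the bar in its play and draw it off.

Request:
carry_out(
  increments=[
    [1,0.0015,-0.0016,0,0,0,0.6],
    [1,-0.003,-0.0027,0,0,0,0],
    [1,-0.0044,-0.004,0,0,0,0],
    [1,-0.0044,-0.004,0,0,0,0],
    [1,-0.0059,-0.0054,0,0,0,0],
    [1,0,0,0,0,0,0],
  ],
)

```text
time_s: 21.15
tool_pos: [0.4569, -0.0436, 0.0181]
tool_rot: [0.933, 0.361, -0.001, 0.0]
ft_force: [-1.3, -0.5, -0.2]
opening: 0.0227
grip_force: 80.2
```

```bash
python3 red.py
```

```text
[ 0.4572 -0.0435  0.0181] yaw 42.29 [-1.1 -0.7 -0.7] [0.01 0.   0.03]
[]Traceback (most recent call last):
  File "red.py", line 5, in <module>
    m=mids(r,0,33); print(m[::5]); fit(cast(s,m,.082),"red")
                                       ~~~~^^^^^^^^^^
  File "ray.py", line 3, in cast
    n=cv2.undistortPoints(np.array(uv,float).reshape(-1,1,2),np.array(s["intrinsics"],float),np.array(s["dist_coeffs"],float)).reshape(-1,2)
      ~~~~~~~~~~~~~~~~~~~^^^^^^^^^^^^^^^^^^^^^^^^^^^^^^^^^^^^^^^^^^^^^^^^^^^^^^^^^^^^^^^^^^^^^^^^^^^^^^^^^^^^^^^^^^^^^^^^^^^^^
cv2.error: OpenCV(4.12.0) /io/opencv/modules/calib3d/src/undistort.dispatch.cpp:347: error: (-215:Assertion failed) CV_IS_MAT(_src) && CV_IS_MAT(_dst) && (_src->rows == 1 || _src->cols == 1) && (_dst->rows == 1 || _dst->cols == 1) && _src->cols + _src->rows - 1 == _dst->rows + _dst->cols - 1 && (CV_MAT_TYPE(_src->type) == CV_32FC2 || CV_MAT_TYPE(_src->type) == CV_64FC2) && (CV_MAT_TYPE(_dst->type) == CV_32FC2 || CV_MAT_TYPE(_dst->type) == CV_64FC2) in function 'cvUndistortPointsInternal'
```

Forces are small, so I keep drawing off.

Request:
carry_out(
  increments=[
    [1,-0.0059,-0.0054,0,0,0,0],
    [1,-0.0059,-0.0054,0,0,0,0],
    [1,-0.0059,-0.0054,0,0,0,0],
    [1,-0.0059,-0.0054,0,0,0,0],
    [1,-0.0074,-0.0067,0,0,0,0],
    [1,-0.0074,-0.0067,0,0,0,0],
    [1,0,0,0,0,0,0],
  ],
)

```text
time_s: 22.08
tool_pos: [0.4189, -0.0784, 0.0181]
tool_rot: [0.933, 0.361, -0.0, -0.0]
ft_force: [0.2, -0.1, -2.5]
opening: 0.0229
grip_force: 80.1
```

Request:
carry_out(
  increments=[
    [1,-0.01,-0.01,0.03,0,0,0],
    [1,0,0,0.05,0,0,0],
    [1,0.01,-0.03,0.02,0,0,9],
    [1,0.02,-0.035,0,0,0,10],
    [1,0.025,-0.035,0,0,0,10],
    [1,0.025,-0.035,0,0,0,10],
    [1,0.025,-0.035,0,0,0,10],
    [1,0.015,-0.025,0,0,0,4.6],
  ],
)

```text
time_s: 23.08
tool_pos: [0.5309, -0.2846, 0.1177]
tool_rot: [0.668, 0.744, 0.0, 0.0]
ft_force: [-1.0, 0.3, -1.9]
opening: 0.0233
grip_force: 80.0
```

Request:
carry_out(
  increments=[
    [1,0,0,0,0,0,0],
    [1,0,0,0,0,0,0],
  ],
)

```text
time_s: 23.32
tool_pos: [0.529, -0.2822, 0.1176]
tool_rot: [0.67, 0.743, 0.0, -0.001]
ft_force: [-0.3, 0.5, -3.0]
opening: 0.0231
grip_force: 80.0
```

```bash
python3 meas.py|head -5
python3 - <<'E'
from ray import *
o=telemetry.observe();print(o["tool_pos"],np.degrees(2*np.arctan2(o["tool_rot"][1],o["tool_rot"][0])))
# rest pose with the bar lifted: use scene
s=snapshot("scene");W=pts(s);Z=W[...,2];h=cv2.cvtColor(s["img"],cv2.COLOR_RGB2HSV)
m=(abs(W[...,0]-.53)<.07)&(abs(W[...,1]+.285)<.12)&(Z>.005)&(Z<.045)&(h[...,1]>90)&((h[...,0]<14)|(h[...,0]>172))
k,l,st,_=cv2.connectedComponentsWithStats(m.astype(np.uint8));j=1+st[1:,4].argmax();p=W[l==j]
r=cv2.minAreaRect((p[:,:2]*1000).astype(np.float32));print("rest",st[j],r)
E
```

```text
[ 6.69726408e-01  7.42607367e-01  7.02709494e-05 -9.11888937e-04]
bar [  225    53    64   175 10301]
[[256.5, 56.0], [256.5, 86.0], [256.5, 116.0], [257.0, 146.0], [257.0, 176.0], [257.5, 206.0]] topz 0.18616801314650822
bar [ 0.5219 -0.216 ] ang 96.2 rms 0.00011
mouth [ 0.5183 -0.1852  0.1856]
[ 0.52897311 -0.28198699  0.11782342] 95.93768772472124
rest [139 192  59  30 966] ((530.3751220703125, -281.19866943359375), (71.62159729003906, 178.26060485839844), 6.200316905975342)
```

Request:
carry_out(
  increments=[
    [1,-0.0003,-0.0012,-0.05,0,0,0],
    [1,0,0,-0.04,0,0,0],
    [1,0,0,-0.02,0,0,0],
    [1,0,0,-0.01,0,0,0],
    [1,0,0,-0.007,0,0,0],
    [1,0,0,-0.002,0,0,0],
    [1,0,0,0,0,0,0],
  ],
)

```text
time_s: 24.3
tool_pos: [0.5298, -0.2845, -0.0101]
tool_rot: [0.669, 0.743, 0.0, 0.001]
ft_force: [-0.2, -0.9, -2.6]
opening: 0.0228
grip_force: 80.1
```

Request:
carry_out(
  increments=[
    [1,-0.001,0.0005,-0.0015,0,0,0],
    [1,0,0,-0.0015,0,0,0],
    [1,0,0,0,0,0,0],
  ],
)

```text
time_s: 24.68
tool_pos: [0.5284, -0.2839, -0.0133]
tool_rot: [0.67, 0.743, 0.0, 0.0]
ft_force: [-1.2, 0.7, 1.5]
opening: 0.0231
grip_force: 80.4
```

Request:
carry_out(
  increments=[
    [-0.2,0,0,0,0,0,0],
    [-0.2,0,0,0,0,0,0],
    [-0.2,0,0,0,0,0,0],
    [-0.2,0,0,0,0,0,0],
    [-0.2,0,0,0.02,0,0,0],
    [-0.2,0,0,0.04,0,0,0],
    [-0.2,0,0,0.06,0,0,0],
    [-0.2,0,0,0.06,0,0,0],
  ],
)

```text
time_s: 25.68
tool_pos: [0.528, -0.2835, 0.1676]
tool_rot: [0.67, 0.743, 0.0, -0.0]
ft_force: [1.0, -0.2, -0.3]
opening: 0.0511
grip_force: 0.0
```

Request:
carry_out(
  increments=[
    [-0.2,-0.04,-0.02,0.03,0,0,0],
    [-0.2,-0.04,-0.02,0,0,0,0],
    [-0.2,-0.02,0,0,0,0,0],
    [-0.2,0,0,0,0,0,0],
  ],
)

```text
time_s: 26.18
tool_pos: [0.4272, -0.3239, 0.1966]
tool_rot: [0.67, 0.742, 0.0, 0.0]
ft_force: [0.4, 0.1, 0.1]
opening: 0.0512
grip_force: 0.0
```

Run:
```python
from ray import *
print(telemetry.observe()["opening"])
s=snapshot("scene");W=pts(s);Z=W[...,2];h=cv2.cvtColor(s["img"],cv2.COLOR_RGB2HSV);H,S,V=h[...,0],h[...,1],h[...,2]
m=(abs(W[...,0]-.53)<.07)&(abs(W[...,1]+.285)<.12)
t=m&(Z>.047)&(Z<.062);r=cv2.minAreaRect((W[t][:,:2]*1000).astype(np.float32));print("bar",r,np.median(W[t][:,2]))
reg=np.zeros(Z.shape,bool);reg[185:230,325:390]=1
W0=np.load("scene0.npy");I0=np.load("scene0i.npy")
for i,w in((I0,W0),(s["img"],W)):
    hh=cv2.cvtColor(i,cv2.COLOR_RGB2HSV);d=reg&(hh[...,2]<70)&(w[...,2]>.044)&(w[...,2]<.058)
    a=(w[d][:,:2]-[.593,.0804])@np.array([-.056,.9984]);print(np.histogram(a,bins=np.arange(.15,.27,.004))[0])
hub=(S>150)&((H<8)|(H>172))&(Z>.07)&(Z<.1)&(abs(W[...,0]-.58)<.08)&(abs(W[...,1]-.06)<.06);p=W[hub];print("red arm end",p[p[:,0].argmin()].round(3),p[p[:,1].argmin()].round(3))
st=(S<80)&(Z>.06)&(Z<.1)&(abs(W[...,0]-.53)<.04)&(abs(W[...,1]-.02)<.05);p=W[st];print(len(p),"stub tip",p[p[:,0].argmin()].round(3) if len(p) else None)
# other objects: changes in depth outside arm
df=np.abs(cv2.absdiff(s["img"],I0).max(-1));
```

```text
0.05117520571542618
bar ((529.3220825195312, -286.0463562011719), (29.62479019165039, 200.65257263183594), 5.723310947418213) 0.053340866605138385
[34 38 46 41 39 37 36 27 38 40 45 39 12  1 20 24 42 39 38 38 30 36 36 40
 46 36 43 43  4  2]
[20 21 53 38 39 46 33 36 31 33 37 44 39 27  0 16 40 39 42 34 34 31 40 41
 40 40 45 37  1  3]
red arm end [0.551 0.045 0.079] [0.563 0.041 0.08 ]
76 stub tip [0.511 0.009 0.079]
```

The bar is back at its starting place (rectangle centre 529.3, -286.0 mm, against 529.2, -285.8 mm), the stub stays locked at about 221 degrees, and the seam is closed. I'm handing in.

```bash
python3 -c "
from bench import job
print(job.finish_job())"
```

```text
the job is handed in; nothing more can be done
None
```

The job is handed in, with no verdict shown: by my last measurements the clamp is locked on its stop at about 1.15 rad, the seam is closed and the bar is back in its rest; I viewed 11 pictures, one over the limit of 10.

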